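# Scrub the beaker with the long brush

## Task

Scrub out the clear beaker with the large brush that stands in the wide steel pot: holding it upright, lower it inside the beaker to the bottom, draw it up until the bristles come level with the rim, go down to the bottom a second time and take it out. Then set the brush upright back in its wide pot without dropping it and let go. Leave the small tube brush alone, and leave the beaker standing about where it was.

Things in the scene. Friction and masses are not known exactly. Their poses are not given: they have to be found in the camera images.
- beaker_brush: The large brush, 190 mm long, standing on its bristle end in the wide pot. Origin: centre of the underside of the bristles; z runs up the stem to the handle (yaw is meaningless). Stiff white bristles of 40 mm diameter from z = 0 to 60 mm (narrowing to 32 mm at the foot), 6 mm wire stem to 128 mm, round pale wooden handle of 16 mm diameter from 128 to 190 mm. 55 to 115 g. Grip the handle from above near z = 160 mm, clear of everything round it.
- tube_brush: The small tube brush, a bystander of the same materials: 110 mm long, bristles 18 mm wide, handle 10 mm wide; it stands in a narrow steel pot (inner width 28 mm, 50 mm high) and its top is 116 mm above the worktop. Origin: centre of the underside of its bristles, z up. Must stay where it is.
- brush_pot: The wide steel pot, home of the large brush: fixed to the worktop, round, 50 mm high, foot 80 mm wide, well of 56 mm inner diameter with its floor 6 mm above the worktop. Origin: centre of its underside, on the worktop; z up.
- beaker: The clear, open, round beaker, loose on the worktop, about 0.2 kg: 112 mm high, 71 mm wide outside, at least 54 mm wide inside, inner floor 3 mm above the worktop. Origin: centre of its underside; z up. The beaker, the wide pot and the narrow pot stand in a row across the worktop, in any order, at least 100 mm from centre to centre.
Mind the look-alikes: they are no part of the job. What is shaped like the beaker but green or purple is not meant.

How it is judged:
On the way, in this order (a step that is already met when the one before it is completed fails the run):
1. the large brush is upright (within 20 degrees) inside the beaker, its lower end within 20 mm of the inner floor (horizontal distance between beaker_brush and beaker below 0.035 m and angle between beaker_brush's own z axis and vertical below 0.35 rad and z of beaker_brush in the frame of beaker below 0.023 m), for 0.1 s.
2. the brush is drawn up over the beaker's middle until its lower end is more than 37 mm above the inner floor (horizontal distance between beaker_brush and beaker below 0.035 m and angle between beaker_brush's own z axis and vertical below 0.35 rad and z of beaker_brush in the frame of beaker above 0.04 m), for 0.1 s.
3. the brush is down again within 20 mm of the inner floor (all of step 1), for 0.1 s.
At the end, for the whole second after the job is handed in: The large brush stands released and at rest in the wide pot, its lower end within 10 mm of the pot's floor and 16 mm of its centre, upright within 11 degrees; the beaker stands upright within 50 mm of where it was; the small tube brush is within 30 mm of where it was (horizontal distance between beaker_brush and brush_pot below 0.016 m and z of beaker_brush in the frame of brush_pot below 0.016 m and angle between beaker_brush's own z axis and vertical below 0.2 rad and linear speed of each of beaker_brush, beaker below 0.02 m/s and angle between beaker's own z axis and vertical below 0.17 rad and distance of beaker from where it was at the start of the episode below 0.05 m and distance of tube_brush from where it was at the start of the episode below 0.03 m); the robot touches nothing.
It fails at once if the small tube brush is moved more than 30 mm (distance of tube_brush from where it was at the start of the episode above 0.03 m).
It fails at once if the beaker is tipped more than 20 degrees (angle between beaker's own z axis and vertical above 0.35 rad).
It fails at once if the large brush is dropped: out of the fingers and faster than 0.6 m/s (contact force between the fingers and beaker_brush below 0.05 N and linear speed of beaker_brush above 0.6 m/s).
It also fails if it takes over 51 s, if anything falls off the work surface, if the arm or the gripper's body presses on something with over 40 N, if the wrist force passes 120 N, or if a joint passes its speed limit or range.

## Robot

A 7-joint arm with a two-finger parallel gripper is mounted at the origin on a cart in front of the work surface, level with it; the furniture and walls round the work are solid. World frame = base frame: x ahead of the robot, y to its left, z up, the work surface at z = 0. Lengths are in m, angles in rad, forces in N, time in s.
With the tool pointing down it reaches from about 0.4 to 0.85 m from the base axis. Payload 10.4 kg.
Tool frame: the origin (TCP) lies between the finger pads; the fingertips stand 19 mm ahead of it and the grasp point (between the pads) is the TCP; z points along the fingers, x is the direction in which the jaws open and shut, and the axes are right-handed (so a half turn about z gives the same grasp; the last joint's range is limited). The gripper opens to 87 mm and grips with 3 to 60 N. Pads are 19 mm wide; open, the fingers measure 117 mm over their backs; the gripper's body (75 mm by 190 mm) begins 51 mm behind the grasp point.
Start: joints at [-1.125, 0.332, -0.065, 1.46, 0.022, 1.35, -0.088], TCP at [0.282, 0.558, 0.242] pointing down, gripper open.
Joint ranges: [-2.6, 2.6], [-0.5, 2.12], [-1.47, 1.34], [0.16, 2.42], [-1.27, 4.41], [0.06, 2.06], [-2.6, 2.6]. Speed limits (rad/s): [2.22, 2.22, 2.79, 2.79, 3.14, 3.14, 3.14].

## Interface

Orientations are given as a unit quaternion [x, y, z, w].
In Python, from bench import * gives the robot as it stands.
- The arm moves only by the tool step_arm, never from a script. Its argument "commands" is a list of rows, each a list of 6 numbers: the shift along the tool's x, y, z in m, then the turn, a rotation vector about the tool's x, y, z in rad. In form: [[tx, ty, tz, rx, ry, rz], ...]. A call has 1 to 12 rows; each row shifts and turns the commanded pose from where the row before left it, along the tool's axes as they then stand; what a row does not reach is not made up. A row lasts 1/10 s, in which the tool goes at most 50 mm and 8.59 degrees, less where a joint would pass 70% of its speed; a pose out of reach is approached as far as the arm can. A call with a gripper value outside its range is refused whole. "gripper" is the opening, from 0 (shut) to 1 (fully open), set as the call begins (left out, the last holds). The fingers move at their own pace and stop on an object; "grip_force" is the grip in N (left out, the last holds). Time passes only in rows, so rows that do not move let the fingers close. It gives the time, the measured TCP pose, the force and the opening at its end, in the units of the state.
- read_state(): the state, without advancing time (a new reading comes with each control period).
- camera(name): name is "scene" or "top"; returns the picture (400x640x3 uint8, red, green, blue); there is no depth.
- get_calibration(name): a dict with "fx", "fy", "cx", "cy" (pixels), "R" (3x3) and "t" (3): a world point X has camera coordinates R X + t. Camera axes: x right, y down, z forward; pixel columns grow to the right and rows downward; lengths in m; the calibration is good to about 2 mm. A picture is of the moment at which its call begins. get_calibration takes no time and is no camera call.
- close_job(): hands the job in, once; it reports no verdict.
The state is a dict: "time": time; "joint_positions": joint angles; "joint_vel": joint speeds; "joint_torque": joint torques, N m; "ee_pos": TCP position; "eef_rot": TCP orientation; "ft_force": force on the tool from outside, world axes, zero at the start; "torque": the same for the moment, N m; "width": finger opening in m.
Only numpy, scipy, OpenCV 4.12 (cv2) and the standard library are available. Lean on these libraries where they do the work, as an engineer would, in place of code of your own. Each camera call takes 0.05 s, during which the arm holds its last target. There are 200 camera calls.

## Working session

There is one attempt and no reset: what is moved stays moved. The work goes in short steps, Python scripts to look and compute and a tool call to move; the robot and the scene stay as the last step left them, time stands still between calls to the robot, and variables do not carry over. Pictures are saved under pics/ and viewed, on a budget of 10 in all, crops included, one or two more only if the job needs it, and the job is handed in when it is done.

Besides the shell and the picture viewer there is one more tool, called after "Request:" as name(argument=value, ...) on one line, values as JSON. step_arm: Moves the arm, as the interface text tells. Its arguments: {"type":"object","properties":{"commands":{"type":"array","items":{"type":"array","items":{"type":"number"}}},"gripper":{"type":"number"},"grip_force":{"type":"number"}},"required":["commands"]}

```bash
mkdir -p pics
python3 - <<'E'
from bench import *
import cv2,numpy as np
s=read_state();print(s)
for n in("scene","top"):
    im=camera(n);cv2.imwrite(f"pics/{n}0.png",im[...,::-1]);c=get_calibration(n)
    print(n,c)
E
```

```text
{'time': 0.0, 'joint_positions': array([-1.1246026 ,  0.33285941, -0.06470915,  1.4609575 ,  0.02161417,
        1.34992191, -0.08849793]), 'joint_vel': array([ 0.00030256,  0.00134908, -0.00170191, -0.00036043, -0.00124874,
       -0.00097879, -0.00067621]), 'joint_torque': array([ 8.95584321e-05, -6.23259258e+01,  2.47710018e-02, -3.89899457e+01,
       -6.13438594e-02,  3.96535336e-02,  1.10538006e-04]), 'ee_pos': array([0.28221644, 0.55723408, 0.24075402]), 'eef_rot': array([ 8.51991299e-01,  5.23555442e-01, -5.95803431e-04,  4.13114469e-04]), 'ft_force': array([0.21231615, 0.27493164, 0.58289881]), 'torque': array([-0.05992923,  0.01983473,  0.01952978]), 'width': 0.08689606411306054}
scene {'fx': 445.81765285031213, 'fy': 445.81765285031213, 'cx': 316.66254185949174, 'cy': 202.41729439355205, 'R': array([[-0.81666685, -0.5767149 ,  0.02133512],
       [-0.35687363,  0.47561316, -0.80401078],
       [ 0.45353773, -0.66422289, -0.59423184]]), 't': array([0.30882244, 0.25246224, 0.57996669])}
top {'fx': 423.18692683579303, 'fy': 423.18692683579303, 'cx': 324.62501763211975, 'cy': 196.7301320105301, 'R': array([[-0.0261586 , -0.99923214, -0.02916961],
       [-0.99899029,  0.02719618, -0.03575998],
       [ 0.03652582,  0.02820472, -0.99893461]]), 't': array([-0.10339945,  0.462696  ,  1.10002886])}
```

View pics/scene0.png

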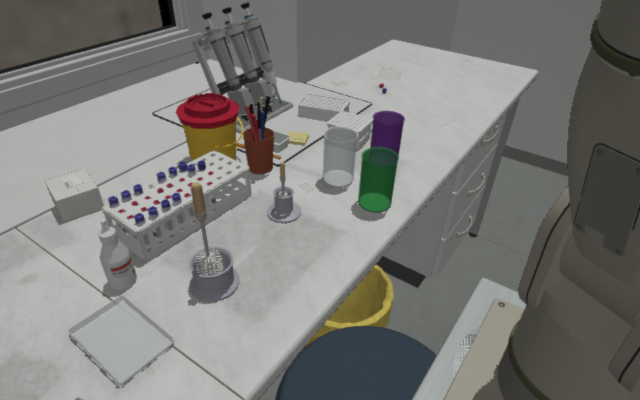

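View pics/top0.png

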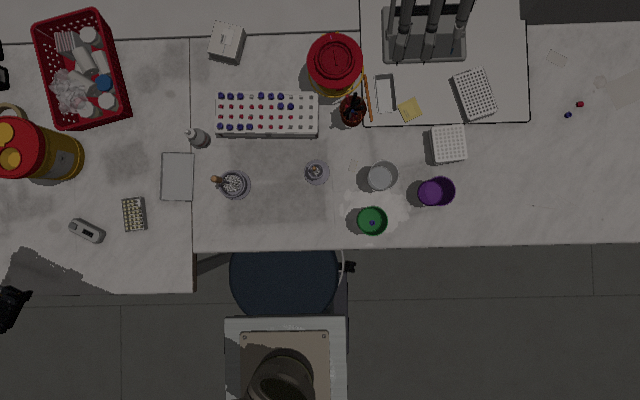

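The scene view shows the large brush in the wide pot at (212,275) with its handle top near (197,186). The tube brush is at (283,200) and the clear beaker at (338,158), with green and purple look-alikes beside it. In the top view the wide pot is at (235,184), the handle near (214,179), the narrow pot at (316,172) and the beaker at (382,176).

```bash
cat > h.py <<'E'
from bench import *
import cv2,numpy as np
def ray(n,u,v):
    c=get_calibration(n);R=np.array(c["R"]);t=np.array(c["t"])
    return -R.T@t, R.T@np.array([(u-c["cx"])/c["fx"],(v-c["cy"])/c["fy"],1])
def onz(n,u,v,z):
    o,d=ray(n,u,v);return o+d*(z-o[2])/d[2]
def tri(a,b):
    (o,d),(p,e)=ray(*a),ray(*b)
    s=np.linalg.lstsq(np.c_[d,-e],p-o,rcond=None)[0]
    x,y=o+s[0]*d,p+s[1]*e
    return (x+y)/2,np.linalg.norm(x-y)
def proj(n,X):
    c=get_calibration(n);p=np.array(c["R"])@X+np.array(c["t"])
    return c["fx"]*p[0]/p[2]+c["cx"],c["fy"]*p[1]/p[2]+c["cy"]
E
python3 - <<'E'
from h import *
t=cv2.imread("pics/top0.png");s=cv2.imread("pics/scene0.png")
a=cv2.resize(t[150:215,200:264],(390,390),interpolation=cv2.INTER_CUBIC)
b=cv2.resize(t[150:215,350:415],(390,390),interpolation=cv2.INTER_CUBIC)
c=cv2.resize(s[175:305,165:265],(300,390)); 
cv2.imwrite("pics/crop.png",np.hstack([a,b]))
cv2.imwrite("pics/crop2.png",np.hstack([c,cv2.resize(s[120:220,260:400],(420,300))[:,:].copy() if 0 else cv2.resize(s[120:220,260:400],(546,390))])[:, :800])
# handle colour mask
for n,im in(("top",t),("scene",s)):
    hsv=cv2.cvtColor(im,cv2.COLOR_BGR2HSV)
    m=cv2.inRange(hsv,(5,60,60),(22,200,255))
    k,l,st,ce=cv2.connectedComponentsWithStats(m)
    print(n,[(st[i].tolist(),ce[i].round(1).tolist()) for i in range(1,k) if st[i,4]>12])
E
```

```text
top [([312, 65, 54, 33, 179], [343.4, 87.5]), ([365, 82, 8, 39, 113], [368.6, 103.0]), ([0, 102, 22, 16, 110], [11.5, 107.9]), ([412, 102, 7, 8, 14], [415.1, 104.6]), ([400, 106, 14, 3, 19], [406.2, 106.9]), ([409, 112, 6, 8, 13], [411.2, 115.0]), ([0, 122, 13, 25, 251], [5.1, 133.0]), ([52, 130, 23, 10, 30], [63.9, 134.2]), ([69, 140, 12, 37, 62], [76.2, 158.3]), ([0, 147, 21, 23, 355], [9.7, 158.3]), ([211, 176, 6, 6, 32], [213.5, 178.3])]
scene [([182, 116, 58, 17, 131], [210.4, 126.0]), ([235, 128, 46, 46, 1118], [258.3, 151.0]), ([186, 136, 5, 19, 20], [188.2, 145.0]), ([280, 162, 5, 15, 57], [282.3, 169.0]), ([191, 183, 14, 31, 315], [197.7, 198.0])]
```

View pics/crop.png

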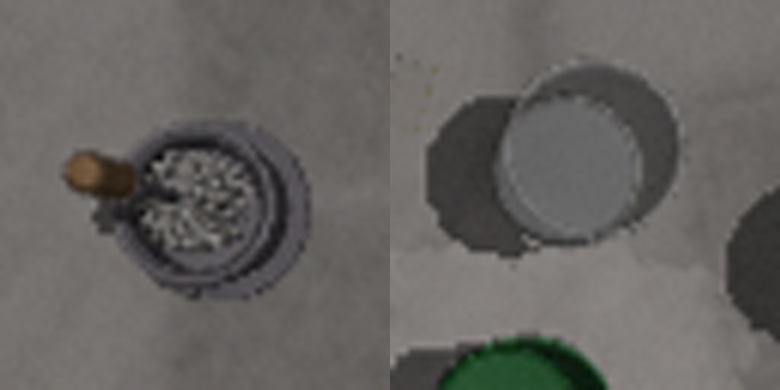

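View pics/crop2.png

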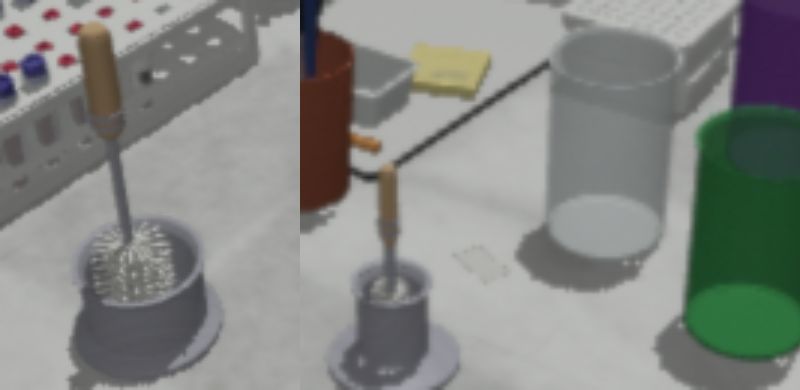

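The crops show the brush nearly upright in its pot, its handle tip at about top (213.6,178.5) and scene (196.5,185). The pot rim is centred near top (232.3,184.2). The beaker rim is centred near top (383.3,175) and its base near (380,178).

Run:
```python
from h import *
np.set_printoptions(precision=4,suppress=True)
print("tip",tri(("top",213.5,178.5),("scene",196.8,185)), onz("top",213.5,178.5,.196))
print("handle foot", onz("scene",165+110/3,175+130/3,.134))
print("pot rim",onz("top",232.3,184.2,.05),"foot",onz("top",200+218/6.1,150+212/6,0),onz("scene",165+140/3,175+270/3,.05))
print("bk rim",onz("top",383.3,175,.112),"base",onz("top",380,178,.003))
print("scene rim",onz("scene",260+315/3.9,120+60/3.9,.112),"base",onz("scene",260+304/3.9,120+227/3.9,.003))
print("tube",onz("scene",282.3,163,.116))
print("grn",onz("top",371,221,.11))
```

```text
tip (array([0.4992, 0.1213, 0.1939]), np.float64(0.000983013528639661)) [0.4994 0.121  0.196 ]
handle foot [0.5012 0.1204 0.134 ]
pot rim [0.4963 0.116  0.05  ] foot [0.4966 0.1193 0.    ] [0.4901 0.1249 0.05  ]
bk rim [ 0.5035 -0.2586  0.112 ] base [ 0.505  -0.2619  0.003 ]
scene rim [ 0.5    -0.2536  0.112 ] base [ 0.5041 -0.2593  0.003 ]
tube [ 0.5231 -0.0928  0.116 ]
grn [ 0.3958 -0.2265  0.11  ]
```

Request:
step_arm(commands=[[-0.0243,0.0325,-0.003,0,0,0],[-0.0243,0.0325,-0.003,0,0,0],[-0.0243,0.0325,-0.003,0,0,0],[-0.0243,0.0325,-0.003,0,0,0],[-0.0243,0.0325,0,0,0,0],[-0.0243,0.0325,0,0,0,0],[-0.0243,0.0325,0,0,0,0],[-0.0243,0.0325,0,0,0,0],[-0.0243,0.0325,0,0,0,0],[-0.0243,0.0325,0,0,0,0],[-0.0243,0.0325,0,0,0,0],[-0.0243,0.0325,0,0,0,0]], gripper=1, grip_force=30)

```text
time: 1.3
ee_pos: [0.4989, 0.1196, 0.2534]
eef_rot: [0.852, 0.524, -0.0, -0.0]
ft_force: [1.1, -0.2, -0.4]
width: 0.0868
```

Request:
step_arm(commands=[[0,0,0,0,0,0.1376],[0,0,0,0,0,0.1376],[0,0,0,0,0,0.1376],[0,0,0,0,0,0.1376],[0,0,0,0,0,0.1376],[0,0,0,0,0,0.1376],[0,0,0,0,0,0.1376],[0,0,0,0,0,0.1376],[0,0,0,0,0,0],[0,0,0,0,0,0]])

```text
time: 2.3
ee_pos: [0.4984, 0.1212, 0.2533]
eef_rot: [1.0, 0.003, -0.0, 0.0]
ft_force: [0.2, -0.1, 0.2]
width: 0.0872
```

Request:
step_arm(commands=[[0,0,0.02,0,0,0],[0,0,0.02,0,0,0],[0,0,0.02,0,0,0],[0,0,0.017,0,0,0],[0,0,0.01,0,0,0],[0,0,0,0,0,0],[0,0,0,0,0,0]])

```text
time: 3.0
ee_pos: [0.4988, 0.1213, 0.1671]
eef_rot: [1.0, 0.001, 0.0, -0.0]
ft_force: [0.1, 0.1, -0.1]
width: 0.0867
```

Run:
```python
from h import *
t=camera("top")[...,::-1];s=camera("scene")[...,::-1]
cv2.imwrite("pics/pre.png",np.hstack([cv2.resize(t[130:230,190:290],(390,390)),cv2.resize(s[150:310,120:280],(390,390))]))
print(read_state()["ee_pos"])
```

```text
[0.49910049 0.12142223 0.16751547]
```

View pics/pre.png

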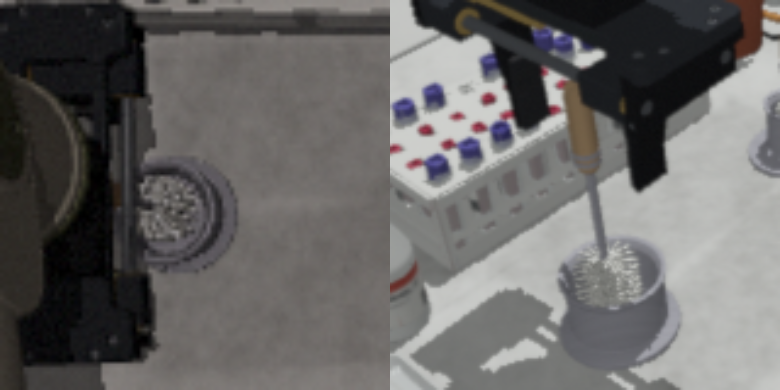

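The handle, scene crop (580,110), stands between the open fingers with the pot clear below. Closing now.

Request:
step_arm(commands=[[0,0,0,0,0,0],[0,0,0,0,0,0],[0,0,0,0,0,0],[0,0,0,0,0,0],[0,0,0,0,0,0],[0,0,0,0,0,0],[0,0,0,0,0,0],[0,0,0,0,0,0]], gripper=0, grip_force=40)

```text
time: 3.9
ee_pos: [0.4986, 0.1212, 0.1665]
eef_rot: [1.0, 0.001, 0.0, -0.0]
ft_force: [0.1, 0.5, -0.0]
width: 0.0309
```

Request:
step_arm(commands=[[0,0,-0.01,0,0,0],[0,0,-0.02,0,0,0],[0,0,-0.02,0,0,0],[0,0,-0.02,0,0,0],[0,0,-0.02,0,0,0],[0,0,-0.02,0,0,0],[0,0,-0.02,0,0,0],[0,0,-0.01,0,0,0],[0,0,0,0,0,0],[0,0,0,0,0,0]])

```text
time: 4.9
ee_pos: [0.4983, 0.1212, 0.3059]
eef_rot: [1.0, 0.001, -0.0, 0.0]
ft_force: [-0.3, 0.4, -0.2]
width: 0.0144
```

Run:
```python
from h import *
t=camera("top")[...,::-1];s=camera("scene")[...,::-1]
cv2.imwrite("pics/l_s.png",s);cv2.imwrite("pics/l_t.png",t)
cv2.imwrite("pics/lift.png",np.hstack([cv2.resize(t[130:230,180:280],(390,390)),cv2.resize(s[100:300,120:320],(390,390))]))
st=read_state();print(st["ee_pos"],st["width"],st["ft_force"])
```

```text
[0.49812573 0.12111526 0.30545492] 0.014897560374397534 [-0.44154382  0.00607115 -0.93491394]
```

View pics/lift.png

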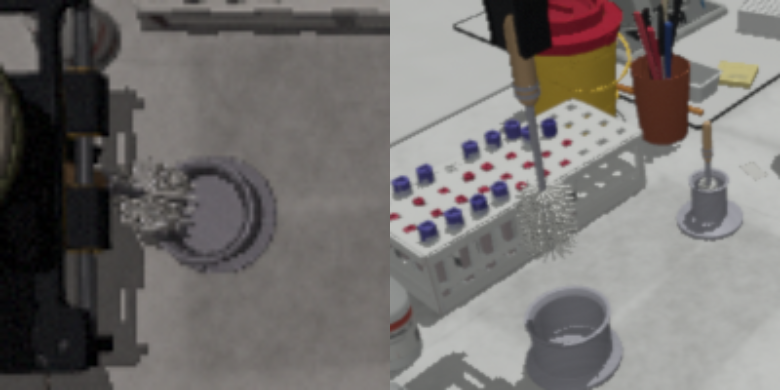

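The brush is lifted clear; its bristles sit near scene (201,215) and its handle joint near (193,150), with the pot empty below. The fingers closed only as the lift began, so I'm checking where the brush sits in the hand.

Run:
```python
from h import *
np.set_printoptions(precision=4,suppress=True)
s=cv2.imread("pics/l_s.png");t=cv2.imread("pics/l_t.png")
for z in(.10,.12,.13,.14,.15): print(z,np.round(proj("scene",np.array([.498,.121,z])),1),"joint",np.round(proj("scene",np.array([.498,.121,z+.128])),1),"top",np.round(proj("top",np.array([.498,.121,z])),1))
print("pot scene",onz("scene",211.3,262,.05),"pot top",onz("top",180+206/3.9,130+210/3.9,.05))
a=cv2.resize(s[100:250,150:250],(400,600),interpolation=cv2.INTER_CUBIC)
b=cv2.resize(t[150:210,195:255],(400,400),interpolation=cv2.INTER_CUBIC)
cv2.imwrite("pics/lz.png",np.hstack([a,np.vstack([b,np.zeros((200,400,3),np.uint8)])]))
```

```text
0.1 [205.9 237.1] joint [193.6 163.9] top [225.1 182.2]
0.12 [204.1 226.8] joint [191.4 150.7] top [222.9 181.6]
0.13 [203.3 221.5] joint [190.3 143.9] top [221.7 181.3]
0.14 [202.4 216.1] joint [189.2 136.9] top [220.6 181. ]
0.15 [201.4 210.6] joint [188.  129.8] top [219.4 180.7]
pot scene [0.4953 0.1206 0.05  ] pot top [0.4971 0.1147 0.05  ]
```

View pics/lz.png

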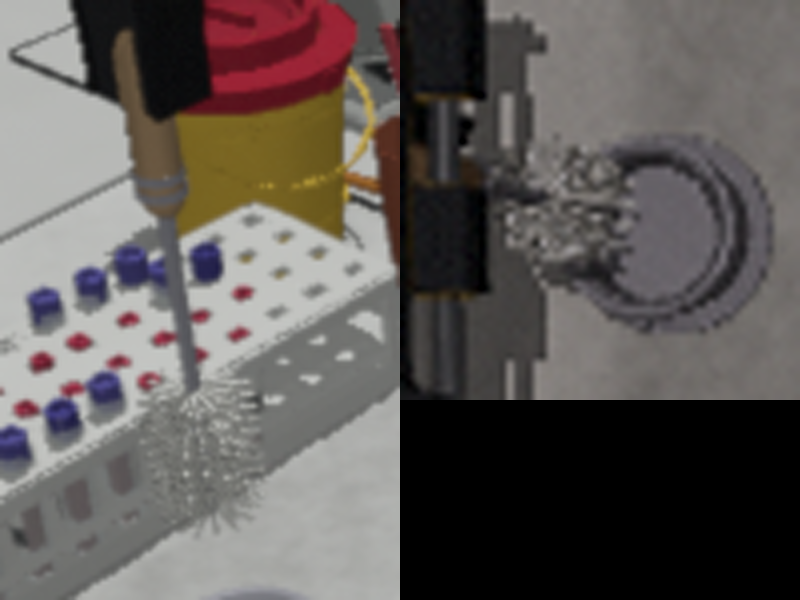

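The handle foot at scene (191,151) puts the brush's lower end at z≈0.12. The hand therefore holds it about 25 mm too high, at z≈185 on the brush, because it was still closing when I lifted. The brush is upright, so I'll set it back in the pot and re-grip properly.

Request:
step_arm(commands=[[0,0,0.02,0,0,0],[0,0,0.02,0,0,0],[0,0,0.02,0,0,0],[0,0,0.02,0,0,0],[0,0,0.015,0,0,0],[0,0,0.008,0,0,0],[0,0,0.005,0,0,0],[0,0,0.002,0,0,0],[0,0,0,0,0,0],[0,0,0,0,0,0]])

```text
time: 6.0
ee_pos: [0.4989, 0.1213, 0.1971]
eef_rot: [1.0, 0.001, 0.0, -0.0]
ft_force: [-0.3, -0.9, -0.9]
width: 0.0145
```

Request:
step_arm(commands=[[0,0,0.002,0,0,0],[0,0,0.002,0,0,0],[0,0,0,0,0,0]])

```text
time: 6.3
ee_pos: [0.4994, 0.1215, 0.1936]
eef_rot: [1.0, 0.001, 0.001, -0.001]
ft_force: [-0.2, -0.6, 6.3]
width: 0.0145
```

Request:
step_arm(commands=[[0,0,0.002,0,0,0],[0,0,0,0,0,0]])

```text
time: 6.5
ee_pos: [0.5006, 0.1218, 0.1934]
eef_rot: [1.0, 0.001, 0.003, -0.001]
ft_force: [-0.6, -0.2, 17.0]
width: 0.0144
```

Touched the pot floor. I'll open the fingers, lower the hand and grip again, this time waiting until they have closed.

Request:
step_arm(commands=[[0,0,0,0,0,0],[0,0,0,0,0,0],[0,0,0,0,0,0],[0,0,0,0,0,0],[0,0,0,0,0,0],[0,0,0.01,0,0,0],[0,0,0.01,0,0,0],[0,0,0.005,0,0,0],[0,0,0,0,0,0]], gripper=0.5)

```text
time: 7.4
ee_pos: [0.4979, 0.1211, 0.1643]
eef_rot: [1.0, 0.001, -0.001, 0.0]
ft_force: [1.0, -0.1, -0.4]
width: 0.0435
```

Request:
step_arm(commands=[[0,0,0,0,0,0],[0,0,0,0,0,0],[0,0,0,0,0,0],[0,0,0,0,0,0],[0,0,0,0,0,0],[0,0,0,0,0,0],[0,0,0,0,0,0],[0,0,0,0,0,0],[0,0,0,0,0,0],[0,0,0,0,0,0]], gripper=0, grip_force=40)

```text
time: 8.4
ee_pos: [0.4986, 0.1213, 0.1656]
eef_rot: [1.0, 0.001, 0.0, -0.0]
ft_force: [0.3, 0.3, 1.3]
width: 0.0152
```

Request:
step_arm(commands=[[0,0,-0.01,0,0,0],[0,0,-0.02,0,0,0],[0,0,-0.02,0,0,0],[0,0,-0.025,0,0,0],[0,0,-0.025,0,0,0],[0,0,-0.02,0,0,0],[0,0,-0.02,0,0,0],[0,0,-0.01,0,0,0],[0,0,0,0,0,0]])

```text
time: 9.3
ee_pos: [0.499, 0.1213, 0.3169]
eef_rot: [1.0, 0.001, 0.001, -0.001]
ft_force: [0.7, -0.5, -1.8]
width: 0.015
```

Request:
step_arm(commands=[[0,0.02,0,0,0,0],[0,0.035,0,0,0,0],[0,0.035,0,0,0,0],[0.001,0.04,0,0,0,0],[0.001,0.04,0,0,0,0],[0.001,0.04,0,0,0,0],[0.001,0.04,0,0,0,0],[0.001,0.04,0,0,0,0],[0,0.035,0,0,0,0],[0,0.035,0,0,0,0],[0,0.02,0,0,0,0],[0,0,0,0,0,0]])

```text
time: 10.5
ee_pos: [0.5025, -0.262, 0.3143]
eef_rot: [1.0, -0.002, -0.001, 0.001]
ft_force: [-0.2, -0.3, -1.0]
width: 0.0153
```

Request:
step_arm(commands=[[0,0,0,0,0,0],[0,0,0,0,0,0],[0,0,0,0,0,0]])

```text
time: 10.8
ee_pos: [0.5043, -0.2575, 0.3153]
eef_rot: [1.0, 0.002, -0.0, -0.0]
ft_force: [0.2, -0.2, -1.4]
width: 0.0153
```

Run:
```python
from h import *
t=camera("top")[...,::-1];s=camera("scene")[...,::-1]
cv2.imwrite("pics/b_s.png",s);cv2.imwrite("pics/b_t.png",t)
e=read_state()["ee_pos"];print(e)
for z in(0,.06,.128):print(np.round(proj("scene",e+[0,0,z-.16]),1),np.round(proj("top",e+[0,0,z-.16]),1))
cv2.imwrite("pics/bk.png",np.hstack([cv2.resize(s[60:210,280:380],(400,600),interpolation=2),cv2.resize(t[140:215,345:395+0],(400,600),interpolation=2)]))
```

```text
[ 0.50427166 -0.25786042  0.31551326]
[341.3 114.4] [385.1 173. ]
[343.   85.5] [388.3 170.4]
[345.1  49.6] [392.5 167. ]
```

View pics/bk.png

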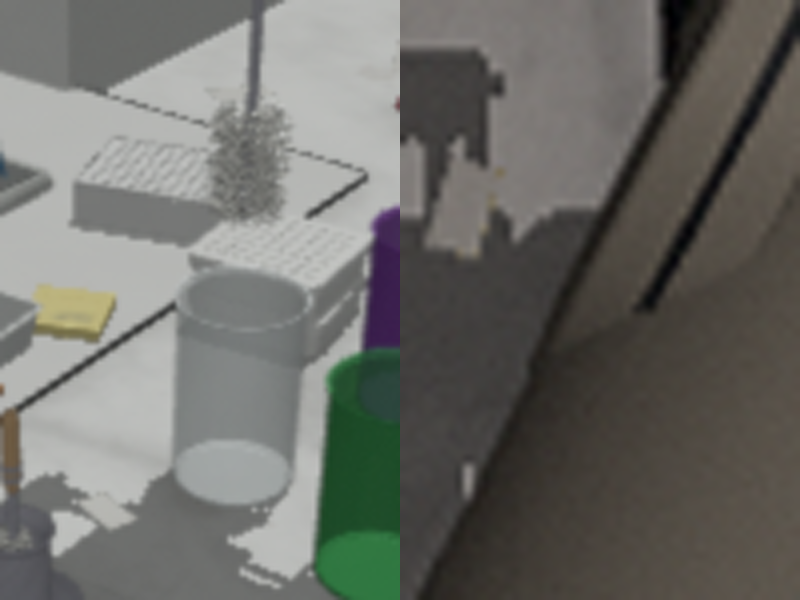

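The brush hangs upright over the beaker. Its foot is at about scene (341.5,114), which matches the prediction, and the beaker rim is centred near (340.8,134.8); the arm hides the beaker in the top view.

Run:
```python
from h import *
print(onz("scene",340.75,134.75,.112), onz("scene",280+233/4,60+472/4,.003), proj("scene",np.array([.504,-.258,.112])),proj("scene",np.array([.504,-.258,.003])))
```

```text
[ 0.50149554 -0.25585139  0.112     ] [ 0.50401359 -0.2603801   0.003     ] (np.float64(340.2889099654108), np.float64(134.00482892390013)) (np.float64(337.66445889026636), np.float64(178.47854128558959))
```

Everything agrees within about 3 mm, so I'm going down.

Request:
step_arm(commands=[[0,0,0.015,0,0,0],[0,0,0.015,0,0,0],[0,0,0.015,0,0,0],[0,0,0.015,0,0,0],[0,0,0.01,0,0,0],[0,0,0,0,0,0]])

```text
time: 11.5
ee_pos: [0.5034, -0.2583, 0.2438]
eef_rot: [1.0, 0.001, -0.001, -0.0]
ft_force: [-0.7, 0.0, -0.4]
width: 0.015
```

Request:
step_arm(commands=[[0,0,0.015,0,0,0],[0,0,0.015,0,0,0],[0,0,0.015,0,0,0],[0,0,0.015,0,0,0],[0,0,0.012,0,0,0],[0,0,0,0,0,0],[0,0,0,0,0,0],[0,0,0,0,0,0],[0,0,0,0,0,0]])

```text
time: 12.4
ee_pos: [0.5044, -0.2589, 0.1742]
eef_rot: [1.0, 0.001, 0.001, 0.0]
ft_force: [0.0, -0.8, -0.4]
width: 0.0152
```

Run:
```python
from h import *
s=camera("scene")[...,::-1]
e=read_state()["ee_pos"];print(e,read_state()["ft_force"],proj("scene",e+[0,0,-.16]))
cv2.imwrite("pics/in.png",cv2.resize(s[80:210,280:380],(460,600),interpolation=2))
```

```text
[ 0.50432832 -0.2588729   0.17411196] [ 0.97515557  0.51881852 -1.04387531] (np.float64(338.0079460736128), np.float64(173.9931840479092))
```

View pics/in.png

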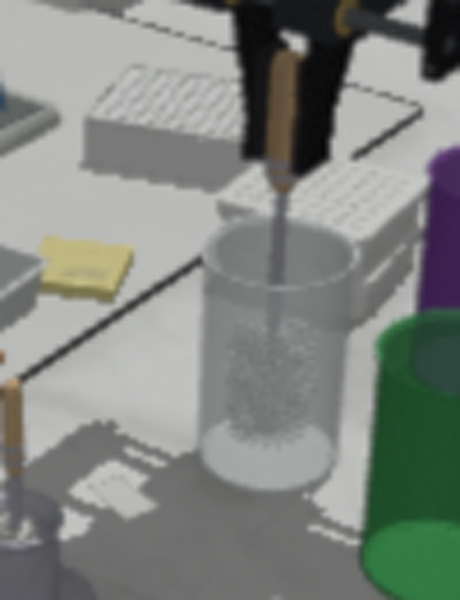

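The brush is centred in the beaker with its lower end about 14 mm up. I'll go slightly lower, then up to rim level and down again.

Request:
step_arm(commands=[[0,0,0.004,0,0,0],[0,0,0,0,0,0],[0,0,0,0,0,0],[0,0,0,0,0,0]])

```text
time: 12.85
ee_pos: [0.504, -0.2588, 0.1695]
eef_rot: [1.0, 0.001, 0.0, -0.0]
ft_force: [0.5, 0.1, -0.7]
width: 0.0151
```

Request:
step_arm(commands=[[0,0,-0.01,0,0,0],[0,0,-0.01,0,0,0],[0,0,-0.01,0,0,0],[0,0,-0.01,0,0,0],[0,0,-0.004,0,0,0],[0,0,0,0,0,0],[0,0,0,0,0,0],[0,0,0,0,0,0],[0,0,0,0,0,0]])

```text
time: 13.75
ee_pos: [0.5038, -0.2587, 0.2131]
eef_rot: [1.0, 0.001, -0.0, -0.0]
ft_force: [-0.6, 0.1, -0.4]
width: 0.015
```

Request:
step_arm(commands=[[0,0,0.01,0,0,0],[0,0,0.01,0,0,0],[0,0,0.01,0,0,0],[0,0,0.01,0,0,0],[0,0,0.004,0,0,0],[0,0,0,0,0,0],[0,0,0,0,0,0],[0,0,0,0,0,0],[0,0,0,0,0,0]])

```text
time: 14.65
ee_pos: [0.5042, -0.2589, 0.1699]
eef_rot: [1.0, 0.001, 0.0, 0.0]
ft_force: [-0.4, -0.1, -1.0]
width: 0.015
```

Request:
step_arm(commands=[[0,0,-0.01,0,0,0],[0,0,-0.015,0,0,0],[0,0,-0.015,0,0,0],[0,0,-0.015,0,0,0],[0,0,-0.02,0,0,0],[0,0,-0.02,0,0,0],[0,0,-0.02,0,0,0],[0,0,-0.02,0,0,0],[0,0,-0.01,0,0,0],[0,0,0,0,0,0]])

```text
time: 15.65
ee_pos: [0.5045, -0.2591, 0.3163]
eef_rot: [1.0, 0.001, 0.001, 0.0]
ft_force: [-0.0, 0.7, -1.3]
width: 0.015
```

Request:
step_arm(commands=[[0,-0.02,0,0,0,0],[0,-0.035,0,0,0,0],[-0.001,-0.035,0,0,0,0],[-0.001,-0.04,0,0,0,0],[-0.001,-0.04,0,0,0,0],[-0.001,-0.04,0,0,0,0],[-0.001,-0.04,0,0,0,0],[-0.001,-0.04,0,0,0,0],[-0.001,-0.035,0,0,0,0],[0,-0.035,0,0,0,0],[0,-0.018,0,0,0,0],[0,0,0,0,0,0]])

```text
time: 16.85
ee_pos: [0.4957, 0.1224, 0.3133]
eef_rot: [1.0, 0.003, -0.001, 0.0]
ft_force: [-0.4, -0.2, -2.6]
width: 0.015
```

Request:
step_arm(commands=[[0,0,0,0,0,0],[0,0,0,0,0,0],[0,0,0,0,0,0]])

```text
time: 17.15
ee_pos: [0.4966, 0.118, 0.3145]
eef_rot: [1.0, -0.0, -0.0, -0.0]
ft_force: [-0.9, -0.1, -1.2]
width: 0.0149
```

Run:
```python
from h import *
np.set_printoptions(precision=4,suppress=True)
t=camera("top")[...,::-1];s=camera("scene")[...,::-1]
e=read_state()["ee_pos"];print(e,proj("scene",e+[0,0,-.16]),proj("top",e+[0,0,-.16]))
for c in((.4965,.1185),(.4965,.1215),(.4935,.1185)):print(c,proj("scene",np.array([*c,.05])),proj("top",np.array([*c,.05])))
cv2.imwrite("pics/back.png",np.hstack([cv2.resize(s[130:310,150:270],(400,600),interpolation=2),cv2.resize(t[140:215,205:255],(400,600),interpolation=2)]))
```

```text
[0.4966 0.1185 0.3146] (np.float64(203.01821366696834), np.float64(207.54212694518043)) (np.float64(219.92082217727574), np.float64(181.0922689017074))
(0.4965, 0.1185) (np.float64(211.77000408464878), np.float64(260.9236889859171)) (np.float64(231.32184706550447), np.float64(184.1446502787743))
(0.4965, 0.1215) (np.float64(210.35889446630839), np.float64(262.00711751008055)) (np.float64(230.14543860241633), np.float64(184.1778629012034))
(0.4935, 0.1185) (np.float64(213.13552372672825), np.float64(261.72457171981983)) (np.float64(231.34330024943333), np.float64(185.3270665741698))
```

View pics/back.png

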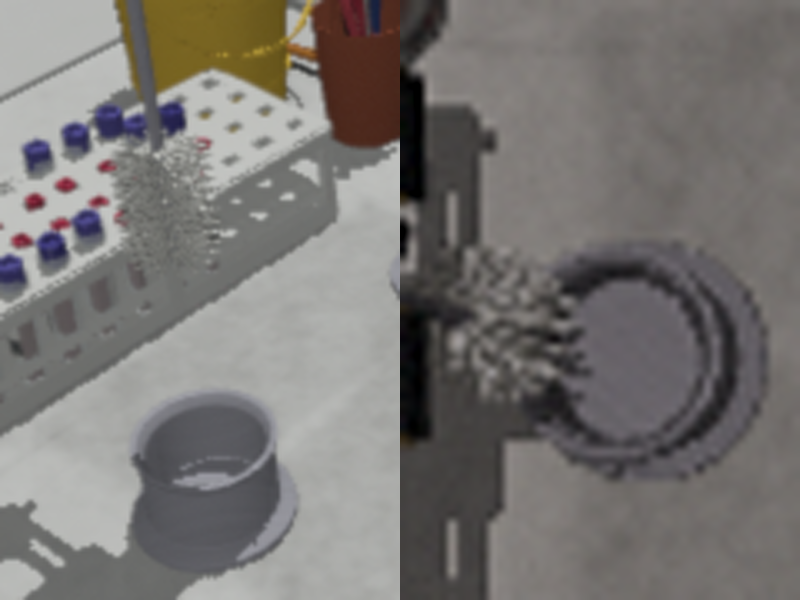

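The pot rim is centred at about scene (211.7,262.3) and top (231.5,185), so the pot sits near (0.4945,0.1185), 2 mm nearer than the brush. I'm correcting by that amount and lowering.

Request:
step_arm(commands=[[-0.002,0,0.015,0,0,0],[0,0,0.02,0,0,0],[0,0,0.02,0,0,0],[0,0,0.015,0,0,0],[0,0,0.01,0,0,0],[0,0,0.01,0,0,0],[0,0,0.01,0,0,0],[0,0,0,0,0,0],[0,0,0,0,0,0]])

```text
time: 18.15
ee_pos: [0.4947, 0.1193, 0.2148]
eef_rot: [1.0, 0.001, 0.0, -0.0]
ft_force: [0.7, -0.4, -0.7]
width: 0.015
```

Request:
step_arm(commands=[[0,0,0.01,0,0,0],[0,0,0.01,0,0,0],[0,0,0.01,0,0,0],[0,0,0.008,0,0,0],[0,0,0.005,0,0,0],[0,0,0.002,0,0,0],[0,0,0,0,0,0],[0,0,0,0,0,0]])

```text
time: 18.95
ee_pos: [0.4948, 0.1193, 0.1699]
eef_rot: [1.0, 0.001, 0.0, -0.0]
ft_force: [0.2, 0.5, -1.3]
width: 0.0152
```

Request:
step_arm(commands=[[0,0,0.002,0,0,0],[0,0,0.0015,0,0,0],[0,0,0,0,0,0],[0,0,0,0,0,0]])

```text
time: 19.35
ee_pos: [0.4945, 0.1193, 0.166]
eef_rot: [1.0, 0.001, 0.0, -0.0]
ft_force: [0.1, 1.0, -0.3]
width: 0.0151
```

Request:
step_arm(commands=[[0,0,0.001,0,0,0],[0,0,0.0005,0,0,0],[0,0,0,0,0,0],[0,0,0,0,0,0]])

```text
time: 19.75
ee_pos: [0.495, 0.1194, 0.1655]
eef_rot: [1.0, 0.001, 0.001, -0.0]
ft_force: [-1.1, -0.7, 7.3]
width: 0.0152
```

Request:
step_arm(commands=[[0,0,0,0,0,0],[0,0,0,0,0,0],[0,0,0,0,0,0],[0,0,0,0,0,0],[0,0,0,0,0,0],[0,0,0,0,0,0],[0,0,0,0,0,0],[0,0,0,0,0,0],[0,0,0,0,0,0]], gripper=0.8)

```text
time: 20.65
ee_pos: [0.4945, 0.1192, 0.1645]
eef_rot: [1.0, 0.001, 0.0, -0.0]
ft_force: [-0.0, 0.5, -0.0]
width: 0.0685
```

Request:
step_arm(commands=[[0,0,-0.01,0,0,0],[0,0,-0.015,0,0,0],[0,0,-0.02,0,0,0],[0,0,-0.02,0,0,0],[0,0,-0.02,0,0,0],[0,0,-0.02,0,0,0],[0,0,0,0,0,0],[0,0,0,0,0,0],[0,0,0,0,0,0],[0,0,0,0,0,0]])

```text
time: 21.65
ee_pos: [0.4942, 0.1191, 0.2688]
eef_rot: [1.0, 0.001, -0.001, 0.0]
ft_force: [-0.5, 0.3, 0.9]
width: 0.0698
```

Run:
```python
from h import *
s=camera("scene")[...,::-1]
print(read_state()["ee_pos"],read_state()["ft_force"])
cv2.imwrite("pics/end.png",cv2.resize(s[80:310,130:430],(780,598),interpolation=2))
```

```text
[0.49422723 0.1191501  0.26884727] [-0.45104027 -0.50724198 -0.29177737]
```

View pics/end.png

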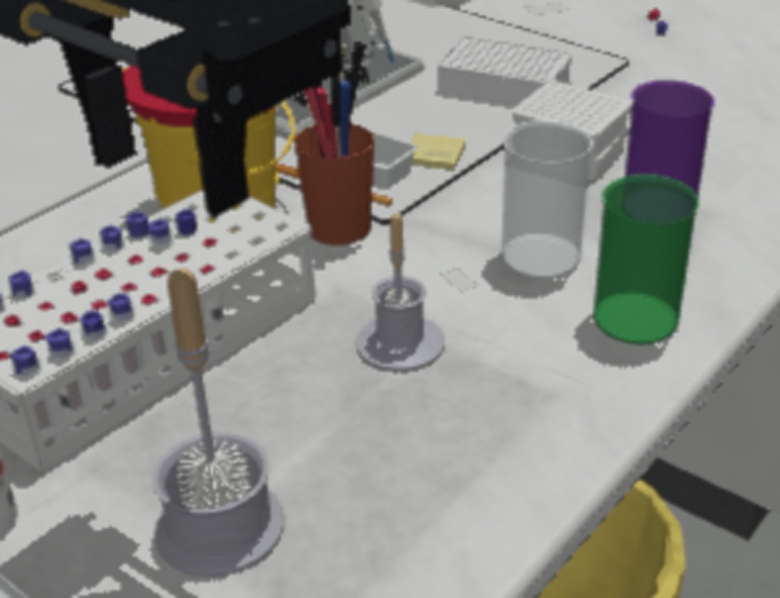

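The brush stands upright and released in its pot, with its tip at crop (182,275) and the bristles centred in the well. The beaker and tube brush look unmoved and the gripper is clear, so I'm handing in.

```bash
python3 -c "
from bench import *
print(close_job())"
```

```text
the job is handed in; nothing more can be done
None
```

I scrubbed the clear beaker, put the large brush back in its wide pot, and handed the job in after about 22 s of the 51 s allowed. No verdict was reported.

- **Scrub:** by the measured tool height, the brush's lower end was about 10 mm above the beaker's worktop level, then about 53 mm, then about 10 mm again. It was centred within about 3 mm of the beaker's middle.
- **First grip failed to seat:** I lifted before the fingers had finished closing, so the hand held the brush about 25 mm too high. I set it back on the pot floor, which pressed on it with up to 17 N, and gripped it again properly before going to the beaker.
- **Last checks:** the final picture shows the brush upright, released and centred in its pot, with the gripper clear above it. The beaker and the tube brush look to be where they were. I judged these by eye and did not measure them again.
- **Disagreement:** my position estimates differed by up to about 10 mm for the pot and 8 mm for the beaker at worst. The readings I acted on for the fits agreed within about 3 mm.

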